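# Click the mate carriage home

### The arm

A 7-joint arm with a two-finger parallel gripper is mounted at the origin on the work surface. World frame = base frame: x ahead of the robot, y to its left, z up, the work surface at z = 0. Lengths are in m, angles in rad, forces in N, time in s.
With the tool pointing down it reaches from about 0.425 to 0.925 m from the base axis. Payload 6.8 kg.
Tool frame: the origin (TCP) lies midway between the tips of the shut fingers; the grasp point (between the pads) lies 19 mm behind it; z points along the fingers, y is the line along which they close (so a half turn about z gives the same grasp; the last joint's range is limited). The gripper opens to 88 mm and grips with 3 to 60 N. Pads are 20 mm wide; open, the fingers measure 115 mm over their backs; the gripper's body (75 mm by 178 mm) begins 61 mm behind the grasp point.
Start: joints at [1.03, 0.477, 0.022, 1.555, -0.011, 1.109, -0.083], TCP at [0.283, -0.613, 0.183] pointing down, gripper open.
Joint ranges: [-2.96, 2.96], [-0.34, 2.1], [-1.41, 1.46], [0.24, 2.44], [-1.37, 4.51], [0.17, 1.92], [-2.96, 2.96]. Speed limits (rad/s): [2.39, 2.39, 3.14, 3.14, 3.14, 3.14, 3.14].

### API

Orientations are given as a rotation vector (axis times angle).
In Python, from workcell import robot, optics gives the robot as it stands.
- The arm moves only by the tool servo_tool, never from a script. Its argument "commands" is a list of rows, each an object with "travel": the shift along the tool's x, y, z as a fraction of full scale, a list of three; "twist": the turn, a rotation vector about the tool's x, y, z as a fraction of full scale, a list of three; "grip": the opening in per cent of the stroke, from 0 (shut) to 100 (fully open). A call has 1 to 10 rows; each row shifts and turns the commanded pose from where the row before left it, along the tool's axes as they then stand; what a row does not reach is not made up. Full scale, the value 1, is 50 mm for a shift and 8 degrees for a turn. A row lasts 1/10 s, in which the tool goes at most 50 mm and 8.59 degrees, less where a joint would pass 70% of its speed; a pose out of reach is approached as far as the arm can. A call with a number of a shift or a turn outside -1 to 1 is refused whole. A call with a gripper value outside its range is refused whole. The fingers move at their own pace and stop on an object; "newtons" is the grip in N (left out, the last holds). Time passes only in rows, so rows that do not move let the fingers close. It gives the time, the measured TCP pose, the force, the opening and the grip force at its end, in the units of the state.
- robot.state(): the state, without advancing time (a new reading comes with each control period).
- optics.grab_frame(name): name is "scene" or "top" or "wrist"; returns the picture (400x640x3 uint8, red, green, blue); there is no depth.
- optics.camera_info(name): a dict with "fx", "fy", "cx", "cy" (pixels), "k1" (the pictures are not rectified: a ray, as slopes to the right and down, at radius r is drawn at 1 + k1 r^2 times it, then the intrinsics apply), "world_to_cam" (4x4, takes a point from world to camera coordinates). Camera axes: x right, y up, looking along -z (the intrinsics and any distortion apply to the point x, -y, -z); pixel columns grow to the right and rows downward; lengths in m; the calibration is good to about 2 mm. A picture is of the moment at which its call begins: read the wrist's pose just before it. camera_info takes no time and is no camera call; for the wrist camera it gives the pose at the moment of the call.
- robot.finish_job(): hands the job in; it is judged then, once.
The state is a dict: "clock": time; "joint_pos": joint angles; "dq": joint speeds; "joint_efforts": joint torques, N m; "tool_pos": TCP position; "eef_rot": TCP orientation; "contact_force": force on the tool from outside, world axes, zero at the start; "moment": the same for the moment, N m; "opening": finger opening in m; "grip_force": force on a finger pad.
Only numpy, scipy, OpenCV 4.12 (cv2) and the standard library are available. Lean on these libraries where they do the work, as an engineer would, in place of code of your own. Each camera call takes 0.05 s, during which the arm holds its last target. There are 200 camera calls.

### The job

Push the carriage that carries the grey enamel mate along its track, away from you, until the spring catch clicks and it sits fully home against its stop, with the mate still standing upright on it. Leave the other carriage, the one with the clear yerbera, where it is, and let go.

Things in the scene. Friction and masses are not known exactly. Their poses are not given: they have to be found in the camera images.
- mate_slide (a joint): Travel (m) of the mate's carriage: 0 pulled out, 0.080 home at the black stop. Wooden plate 175 x 88 mm, top 24 mm above the shelf, between rails of that height on a fixed birch board 280 x 130 x 12 mm. Friction 1.2 N; stays where left. A sprung ball meets a ridge from 0.064 and resists with 4 to 6 N; past 0.075 it drops behind the ridge, draws the carriage to 0.080 and holds it.
- mate_tab (a point): Centre of the near face (robot side) of the push tab on the mate's carriage, 69 mm above the shelf. x: along the track, the way to push; z up. Upright black plate at the carriage's near end, 12 mm thick along x, 46 mm wide, top 84 mm above the shelf; 45 mm free ahead of it, all free behind; the carriage plate reaches 4 mm behind this face, the board and rails 9 mm plus the joint value.
- mate: Grey enamel mate: open round cup 82 mm tall, 76 mm across at its widest, 62 mm at the foot, 0.13 to 0.25 kg; origin at the centre of its underside, z up. It stands loose on the carriage between 8 mm high steel rims, its centre 95 to 125 mm ahead (x) of mate_tab, its rim 106 mm above the shelf.
- yerba_tab (a point): The same point on the same tab of the other carriage, the one that carries the clear acrylic yerbera (78 mm across, 142 mm tall, green twist cap). To be left alone.

How it is judged:
By the outcome, as a careful person would: the job done as asked, in the order asked, and still so for the second after the job is handed in, with the robot touching nothing.
It also fails if it takes over 38 s, if anything falls off the work surface, if the arm or the gripper's body presses on something with over 40 N, if the wrist force passes 120 N, or if a joint passes its speed limit or range.

## Working session

There is one attempt and no reset: what is moved stays moved. The work goes in short steps, Python scripts to look and compute and a tool call to move; the robot and the scene stay as the last step left them, time stands still between calls to the robot, and variables do not carry over. Pictures are saved under pics/ and viewed, at most 10 in all, crops included, and the job is handed in when it is done.

Besides the shell and the picture viewer there is one more tool, called after "Request:" as name(argument=value, ...), one argument or row to a line, values as JSON. servo_tool: Moves the arm, as the interface text tells. Its arguments: {"type":"object","properties":{"commands":{"type":"array"},"newtons":{"type":"number"}},"required":["commands"]}

```bash
mkdir -p pics
python3 - <<'E'
from workcell import robot, optics
import cv2
s=robot.state();print(s['clock'],s['tool_pos'],s['eef_rot'],s['contact_force'])
for n in('top','scene'):
    cv2.imwrite(f'pics/{n}0.png',optics.grab_frame(n)[:,:,::-1]);print(n,optics.camera_info(n))
E
```

```text
0.0 [ 0.28280888 -0.61217215  0.18219775] [-3.06665430e+00 -6.74221367e-01  7.88476769e-04] [-0.57980186 -0.03843134 -0.31729542]
top {'fx': 432.6052035138202, 'fy': 432.6052035138202, 'cx': 319.04484662648264, 'cy': 200.65448882353928, 'k1': -0.06869393696066949, 'world_to_cam': array([[ 0.00802673, -0.99986742,  0.01416701, -0.02479561],
       [ 0.99666878,  0.00914931,  0.0810409 , -0.53455435],
       [-0.08115977,  0.01346932,  0.99661009, -0.78650446],
       [ 0.        ,  0.        ,  0.        ,  1.        ]])}
scene {'fx': 504.54860865906676, 'fy': 504.54860865906676, 'cx': 322.4917663365245, 'cy': 204.39838068579076, 'k1': -0.16341022648428488, 'world_to_cam': array([[ 0.48149133,  0.87643018,  0.00601957, -0.24679898],
       [-0.68398613,  0.37145464,  0.62784109,  0.312638  ],
       [ 0.54802288, -0.30641734,  0.77831827, -1.38533867],
       [ 0.        ,  0.        ,  0.        ,  1.        ]])}
```

View pics/top0.png

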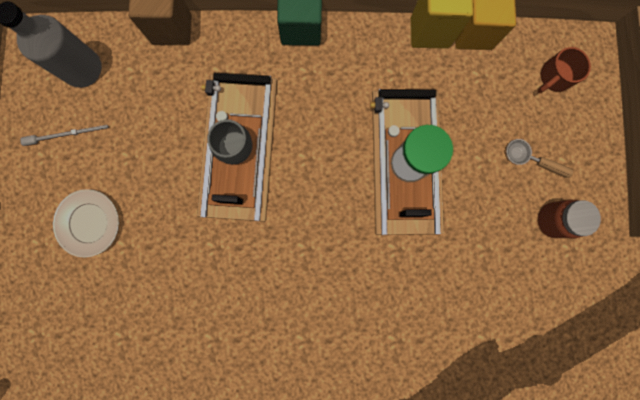

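View pics/scene0.png

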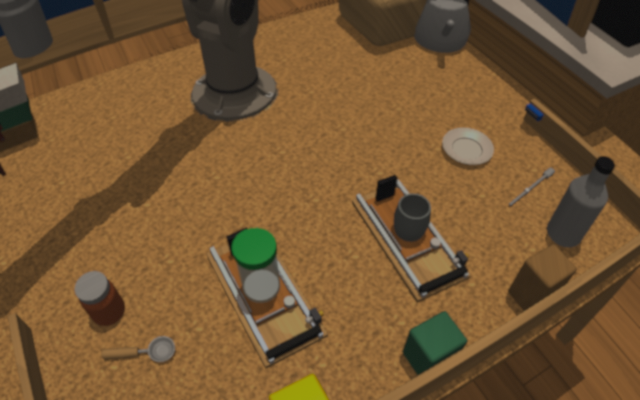

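The top view shows the mate's carriage on the left: mate at about (230,142), black tab at about (227,199), stop at (242,79), and rails running from (212,80) to (204,216) and (268,80) to (260,218). The yerbera's carriage is on the right, with its tab at (415,213). The next step is to measure these by mask.

```bash
cat > h.py <<'E'
import numpy as np, cv2
from workcell import robot, optics
def ray(n,uv,ci=None):
    c=ci or optics.camera_info(n);K=np.array([[c['fx'],0,c['cx']],[0,c['fy'],c['cy']],[0,0,1]])
    p=cv2.undistortPoints(np.float64(uv).reshape(-1,1,2),K,np.array([c['k1'],0,0,0,0.]))[:,0]
    R=c['world_to_cam'][:3,:3];t=c['world_to_cam'][:3,3]
    return -R.T@t,(np.c_[p[:,0],-p[:,1],-np.ones(len(p))])@R
def plane(n,uv,z,ci=None):
    o,d=ray(n,uv,ci);return o+d*((z-o[2])/d[:,2])[:,None]
E
python3 - <<'E'
from h import *
im=cv2.imread('pics/top0.png').astype(int);mx=im.max(2);mn=im.min(2)
def comps(m,box,name):
    x0,y0,x1,y1=box;mm=np.zeros(m.shape,np.uint8);mm[y0:y1,x0:x1]=m[y0:y1,x0:x1]
    n,l,st,c=cv2.connectedComponentsWithStats(mm)
    out=[]
    for i in range(1,n):
        if st[i,4]>25: print(name,st[i],c[i].round(1)); out.append(np.argwhere(l==i)[:,::-1])
    return out
tab=comps(mx<50,(205,180,250,215),'tab')
stop=comps(mx<50,(200,65,280,95),'stop')
rails=comps((mn>125)&(mx-mn<60),(195,75,280,225),'rail')
for r in rails:
    P=plane('top',r,0.024);v=cv2.fitLine(np.float32(P[:,:2]),cv2.DIST_L2,0,.01,.01).ravel()
    print('rail',len(r),v,np.degrees(np.arctan2(v[1],v[0])),P.min(0),P.max(0))
for t in tab:
    b=cv2.boxPoints(cv2.minAreaRect(np.float32(t)));print(b.round(1),plane('top',b,.084).round(4), plane('top',b,.03).round(4))
for t in stop: print('stop',plane('top',[t.mean(0)],.03))
c=cv2.imread('pics/top0.png')[60:230,180:300];cv2.imwrite('pics/c0.png',cv2.resize(c,None,fx=3.5,fy=3.5,interpolation=2))
s=cv2.imread('pics/scene0.png')[165:305,340:480];cv2.imwrite('pics/c1.png',cv2.resize(s,None,fx=4,fy=4,interpolation=2))
E
```

```text
tab [213 195  30   9 186] [227.7 198.9]
stop [214  73  57  12 499] [241.8  78.6]
rail [254  85  16 136 639] [261.7 153.9]
rail [209  91   8  39 161] [212.2 110. ]
rail [216 111  11  10  82] [220.8 115.5]
rail [201 143  11  74 363] [205.9 180. ]
rail 639 [ 0.9981169  -0.06134071  0.6224506   0.08836973] -3.5167713 [0.49747641 0.07703761 0.024     ] [0.75571563 0.10046205 0.024     ]
rail 161 [ 0.99587685 -0.09071576  0.70586574  0.1845337 ] -5.204785 [0.66885429 0.1781486  0.024     ] [0.74319143 0.19009681 0.024     ]
rail 82 [ 0.47575212 -0.8795794   0.69527465  0.16777469] -61.591663 [0.68639309 0.15785532 0.024     ] [0.70397339 0.1769974  0.024     ]
rail 363 [ 0.9979737  -0.0636282   0.57154423  0.19220585] -3.6480918 [0.50390839 0.1838391  0.024     ] [0.64185951 0.19988524 0.024     ]
[[212.5 201.5]
 [213.1 193.8]
 [242.6 196.2]
 [241.9 203.9]] [[0.5266 0.1645 0.084 ]
 [0.54   0.1638 0.084 ]
 [0.5362 0.1127 0.084 ]
 [0.5228 0.1135 0.084 ]] [[0.5308 0.1772 0.03  ]
 [0.5451 0.1764 0.03  ]
 [0.541  0.1215 0.03  ]
 [0.5267 0.1224 0.03  ]]
stop [[0.76588552 0.12883722 0.03      ]]
```

View pics/c0.png

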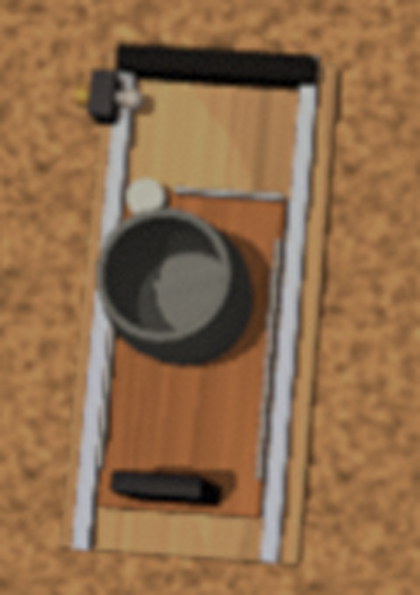

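View pics/c1.png

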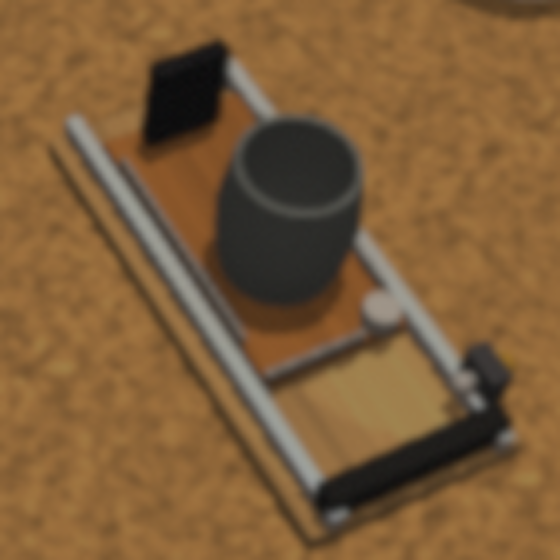

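The tab's near face is at about (0.527, 0.143), the track yaw is about -3.6° and the carriage travel is about 0.017. I'll shut the gripper, turn it to the track yaw, and approach behind the tab.

Request:
servo_tool(
  commands=[
    {"travel": [0,0,0],"twist": [0,0,0.89],"grip": 0},
    {"travel": [0,0,0],"twist": [0,0,0.89],"grip": 0},
    {"travel": [0,0,0],"twist": [0,0,0.89],"grip": 0},
    {"travel": [0,0,0],"twist": [0,0,0.88],"grip": 0},
    {"travel": [0,0,0],"twist": [0,0,0],"grip": 0},
  ],
  newtons=10,
)

```text
clock: 0.6
tool_pos: [0.2831, -0.6124, 0.1826]
eef_rot: [-3.139, 0.1, 0.001]
contact_force: [0.5, -0.6, -0.6]
opening: 0.0512
grip_force: 0.0
```

Request:
servo_tool(
  commands=[
    {"travel": [0.22,-0.8,0],"twist": [0,0,0],"grip": 0},
    {"travel": [0.22,-0.8,0],"twist": [0,0,0],"grip": 0},
    {"travel": [0.22,-0.8,0],"twist": [0,0,0],"grip": 0},
    {"travel": [0.22,-0.8,0],"twist": [0,0,0],"grip": 0},
    {"travel": [0.22,-0.8,0],"twist": [0,0,0],"grip": 0},
    {"travel": [0.22,-0.8,0],"twist": [0,0,0],"grip": 0},
    {"travel": [0.22,-0.8,0],"twist": [0,0,0],"grip": 0},
    {"travel": [0.22,-0.8,0],"twist": [0,0,0],"grip": 0},
    {"travel": [0.22,-0.8,0],"twist": [0,0,0],"grip": 0},
    {"travel": [0.22,-0.8,0],"twist": [0,0,0],"grip": 0},
  ],
)

```text
clock: 1.6
tool_pos: [0.4182, -0.2189, 0.1832]
eef_rot: [3.14, -0.093, 0.0]
contact_force: [-0.2, -1.0, 0.4]
opening: 0.0001
grip_force: 0.0
```

Request:
servo_tool(
  commands=[
    {"travel": [0.05,-0.74,0],"twist": [0,0,0],"grip": 0},
    {"travel": [0.05,-0.74,0],"twist": [0,0,0],"grip": 0},
    {"travel": [0.05,-0.74,0],"twist": [0,0,0],"grip": 0},
    {"travel": [0.05,-0.74,0],"twist": [0,0,0],"grip": 0},
    {"travel": [0.05,-0.74,0],"twist": [0,0,0],"grip": 0},
    {"travel": [0.05,-0.74,0],"twist": [0,0,0],"grip": 0},
    {"travel": [0.05,-0.74,0],"twist": [0,0,0],"grip": 0},
    {"travel": [0.05,-0.74,0],"twist": [0,0,0],"grip": 0},
    {"travel": [0.05,-0.74,0],"twist": [0,0,0],"grip": 0},
    {"travel": [0.05,-0.74,0],"twist": [0,0,0],"grip": 0},
  ],
)

```text
clock: 2.6
tool_pos: [0.4662, 0.1485, 0.1832]
eef_rot: [3.14, -0.093, 0.0]
contact_force: [0.7, -0.0, -0.5]
opening: 0.0006
grip_force: 0.0
```

Request:
servo_tool(
  commands=[
    {"travel": [0,0,0.4],"twist": [0,0,0],"grip": 0},
    {"travel": [0,0,0.4],"twist": [0,0,0],"grip": 0},
    {"travel": [0,0,0.4],"twist": [0,0,0],"grip": 0},
    {"travel": [0,0,0.4],"twist": [0,0,0],"grip": 0},
    {"travel": [0,0,0.4],"twist": [0,0,0],"grip": 0},
    {"travel": [0,0,0.4],"twist": [0,0,0],"grip": 0},
    {"travel": [0,0,0.1],"twist": [0,0,0],"grip": 0},
    {"travel": [0,0,0],"twist": [0,0,0],"grip": 0},
  ],
)

```text
clock: 3.4
tool_pos: [0.4657, 0.147, 0.0577]
eef_rot: [3.14, -0.096, -0.002]
contact_force: [0.1, -0.6, 0.4]
opening: 0.0005
grip_force: 0.0
```

Run:
```python
from h import *
a=optics.grab_frame('top')[:,:,::-1][60:260,160:320];b=optics.grab_frame('scene')[:,:,::-1][120:320,320:480]
cv2.imwrite('pics/c2.png',cv2.resize(np.hstack([a,b]),None,fx=2.5,fy=2.5,interpolation=2))
s=robot.state();print(s['tool_pos'],s['contact_force'])
```

```text
[0.46678987 0.1474823  0.05889663] [ 0.15770943 -0.16471062  0.58103569]
```

View pics/c2.png

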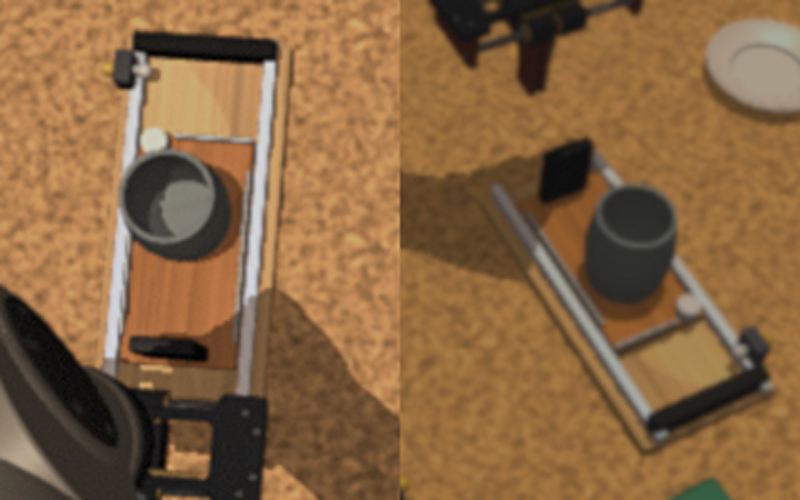

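The shut fingers are behind the tab and lined up with it (tab at about (168,347) in the left crop), and the mate is upright. I'll close the gap and push slowly.

Request:
servo_tool(
  commands=[
    {"travel": [0.16,0,0],"twist": [0,0,0],"grip": 0},
    {"travel": [0.16,0,0],"twist": [0,0,0],"grip": 0},
    {"travel": [0.16,0,0],"twist": [0,0,0],"grip": 0},
    {"travel": [0.16,0,0],"twist": [0,0,0],"grip": 0},
    {"travel": [0.08,0,0],"twist": [0,0,0],"grip": 0},
    {"travel": [0.04,0,0],"twist": [0,0,0],"grip": 0},
    {"travel": [0.04,0,0],"twist": [0,0,0],"grip": 0},
    {"travel": [0.04,0,0],"twist": [0,0,0],"grip": 0},
    {"travel": [0.04,0,0],"twist": [0,0,0],"grip": 0},
    {"travel": [0.04,0,0],"twist": [0,0,0],"grip": 0},
  ],
)

```text
clock: 4.5
tool_pos: [0.5122, 0.1443, 0.0582]
eef_rot: [3.14, -0.098, -0.0]
contact_force: [0.3, -0.0, 0.3]
opening: 0.0009
grip_force: 0.0
```

Request:
servo_tool(
  commands=[
    {"travel": [0.04,0,0],"twist": [0,0,0],"grip": 0},
    {"travel": [0.04,0,0],"twist": [0,0,0],"grip": 0},
    {"travel": [0.04,0,0],"twist": [0,0,0],"grip": 0},
    {"travel": [0.04,0,0],"twist": [0,0,0],"grip": 0},
    {"travel": [0.04,0,0],"twist": [0,0,0],"grip": 0},
    {"travel": [0.04,0,0],"twist": [0,0,0],"grip": 0},
    {"travel": [0.04,0,0],"twist": [0,0,0],"grip": 0},
    {"travel": [0.04,0,0],"twist": [0,0,0],"grip": 0},
    {"travel": [0.04,0,0],"twist": [0,0,0],"grip": 0},
    {"travel": [0.04,0,0],"twist": [0,0,0],"grip": 0},
  ],
)

```text
clock: 5.5
tool_pos: [0.5323, 0.143, 0.0581]
eef_rot: [3.14, -0.099, -0.0]
contact_force: [0.4, 0.6, 0.5]
opening: 0.0007
grip_force: 0.0
```

Request:
servo_tool(
  commands=[
    {"travel": [0.04,0,0],"twist": [0,0,0],"grip": 0},
    {"travel": [0.04,0,0],"twist": [0,0,0],"grip": 0},
    {"travel": [0.04,0,0],"twist": [0,0,0],"grip": 0},
    {"travel": [0.04,0,0],"twist": [0,0,0],"grip": 0},
    {"travel": [0.04,0,0],"twist": [0,0,0],"grip": 0},
    {"travel": [0.04,0,0],"twist": [0,0,0],"grip": 0},
    {"travel": [0.04,0,0],"twist": [0,0,0],"grip": 0},
    {"travel": [0.02,0,0],"twist": [0,0,0],"grip": 0},
  ],
)

```text
clock: 6.3
tool_pos: [0.5473, 0.1421, 0.0581]
eef_rot: [3.14, -0.099, 0.0]
contact_force: [0.4, 0.7, -0.0]
opening: 0.0006
grip_force: 0.0
```

Run:
```python
from h import *
a=optics.grab_frame('top')[:,:,::-1][60:260,160:320];b=optics.grab_frame('scene')[:,:,::-1][120:320,320:480]
cv2.imwrite('pics/c3.png',cv2.resize(np.hstack([a,b]),None,fx=2.5,fy=2.5,interpolation=2))
s=robot.state();print(s['tool_pos'],s['contact_force'])
```

```text
[0.54721599 0.14209683 0.05814069] [ 0.12845917 -0.14145761  0.44306991]
```

View pics/c3.png

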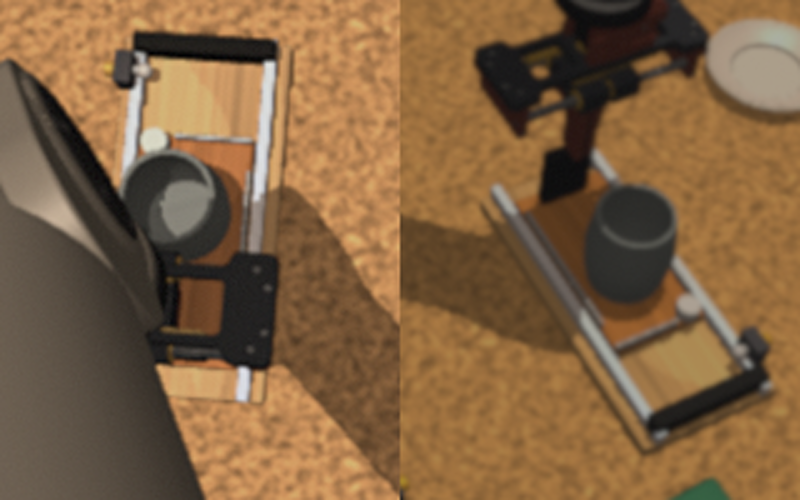

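The image shows the carriage unmoved (front edge still at (212,138)) and the finger above and behind the tab, so my x estimate needs a check. I'll do that across the two views.

Run:
```python
from h import *
def proj(n,P):
    c=optics.camera_info(n);M=c['world_to_cam'];q=M[:3,:3]@P+M[:3,3];a=np.array([q[0],-q[1]])/-q[2]
    a=a*(1+c['k1']*(a@a));return a*c['fx']+[c['cx'],c['cy']]
def tri(u,v):
    o1,d1=ray('top',[u]);o2,d2=ray('scene',[v]);d1,d2=d1[0],d2[0]
    s=np.linalg.lstsq(np.c_[d1,-d2],o2-o1,rcond=None)[0];p,q=o1+s[0]*d1,o2+s[1]*d2
    return ((p+q)/2).round(4),np.linalg.norm(p-q).round(4)
# tab top far edge: left/right corners (top img), scene from c1
print('tab far y+',tri((212.5,194.5),(395.5,176.3)),'y-',tri((237.7,197.5),(378,183.8)))
print('stop top y+ / y-',tri((213.7,73),(465,268.5)),tri((270.5,76.5),(421,287)))
print('carriage front bumper',tri((221.5,115.5),(435.5,242)))
for n in('top','scene'): print(n,[proj(n,np.array(p)).round(1) for p in([.527,.143,.084],[.547,.142,.058],[.547,.142,.084])])
print(robot.state()['tool_pos'])
im=optics.grab_frame('scene')[:,:,::-1];cv2.imwrite('pics/c4.png',cv2.resize(im[110:220,340:480],None,fx=5,fy=5,interpolation=2))
```

```text
tab far y+ (array([0.5382, 0.1637, 0.0872]), np.float64(0.0009)) y- (array([0.5341, 0.1216, 0.0815]), np.float64(0.0003))
stop top y+ / y- (array([0.7742, 0.1809, 0.0353]), np.float64(0.0016)) (array([0.7667, 0.0741, 0.0412]), np.float64(0.0022))
carriage front bumper (array([0.6926, 0.165 , 0.0353]), np.float64(0.0022))
top [array([224.9, 201.3]), array([228.7, 191.4]), array([225.8, 189.8])]
scene [array([384.6, 177.2]), array([388.1, 191.6]), array([389.4, 183.6])]
[0.54721599 0.14209683 0.05814069]
```

View pics/c4.png

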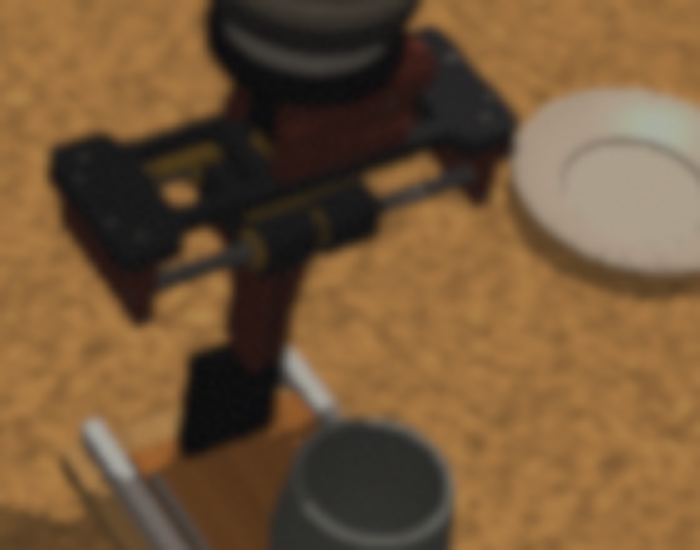

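The tab has not moved in the picture, yet the reported TCP lies past its measured plane. I'll compare before and after numerically, and look with the wrist camera and more contrast.

Run:
```python
from h import *
w=optics.grab_frame('wrist')[:,:,::-1];s=optics.grab_frame('scene')[:,:,::-1];t=optics.grab_frame('top')[:,:,::-1]
s0=cv2.imread('pics/scene0.png');t0=cv2.imread('pics/top0.png')
for n,a,b,box in(('mate scene',s0,s,(390,190,470,300)),('carriage front top',t0,t,(206,65,275,160))):
    x0,y0,x1,y1=box;g=lambda i:np.float32(cv2.cvtColor(np.ascontiguousarray(i[y0:y1,x0:x1]),6))
    print(n,cv2.phaseCorrelate(g(a),g(b)))
g=lambda i:cv2.resize(np.uint8(np.clip(i[165:215,365:410].astype(float)*2.2,0,255)),(270,300),interpolation=2)
row=np.hstack([g(s0),g(s)])
W=cv2.resize(np.uint8(np.clip(w*1.4,0,255)),(480,300))
out=np.zeros((600,540,3),np.uint8);out[:300]=row;out[300:,:480]=W;cv2.imwrite('pics/c5.png',out)
st=robot.state();print(st['joint_efforts'],st['contact_force'])
```

```text
mate scene ((0.04318265511701469, -0.043924560082238884), 0.9043322112162908)
carriage front top ((-0.0650705468019126, -0.16863615011432387), 0.7283426120325371)
[ 1.63361459e-02 -5.11255288e+01 -3.07526931e+00 -2.13248223e+01
  3.15866014e-02 -6.80313469e-02 -5.16205148e-05] [ 0.08004665 -0.15009808 -0.1597178 ]
```

View pics/c5.png

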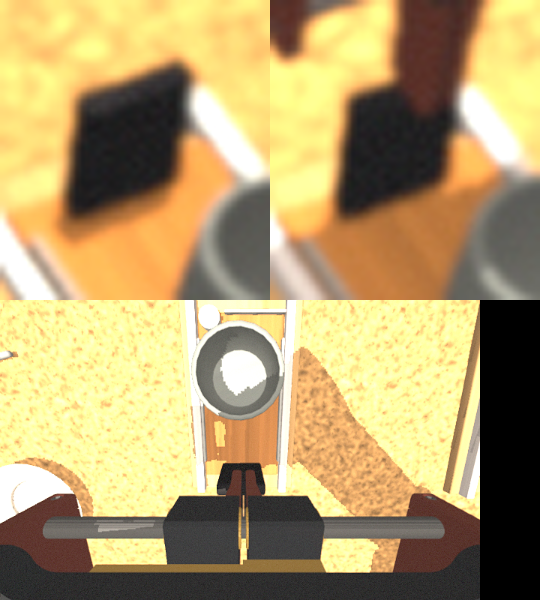

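The brightened crop shows the fingertip (about (391,185) in the full picture) drawn over the tab's top edge, so the tip is passing above the tab. It's therefore higher than the reported z = 0.058. I'll check the pose readings against the wrist camera.

Run:
```python
from h import *
from scipy.spatial.transform import Rotation as R
s=robot.state();ci=optics.camera_info('wrist');M=ci['world_to_cam']
print('cam pos',-M[:3,:3].T@M[:3,3],'axis',-M[2,:3]); T=R.from_rotvec(s['eef_rot']).as_matrix()
print('cam in tool',T.T@(-M[:3,:3].T@M[:3,3]-s['tool_pos']))
def proj(n,P):
    c=optics.camera_info(n);M=c['world_to_cam'];q=M[:3,:3]@P+M[:3,3];a=np.array([q[0],-q[1]])/-q[2]
    a=a*(1+c['k1']*(a@a));return (a*c['fx']+[c['cx'],c['cy']]).round(1)
p=np.array(s['tool_pos'])
print('TCP in wrist',proj('wrist',p),[ (dz,proj('scene',p+[0.008,0,dz])) for dz in(0,.01,.02,.03)])
for nm,P in(('bumper',[.6926,.165,.0353]),('tab near mid',[.527,.143,.084]),('tab far mid',[.538,.142,.084]),('rail near y-',[.498,.097,.024]),('stop y-',[.767,.074,.04])):
    print(nm,proj('wrist',np.array(P)))
w=optics.grab_frame('wrist')[:,:,::-1]
c=cv2.resize(np.uint8(np.clip(w[150:310,220:420]*2.0,0,255)),None,fx=4,fy=3.7,interpolation=2)[:600];cv2.imwrite('pics/c6.png',c)
```

```text
cam pos [0.62157428 0.13875987 0.259123  ] axis [-0.27080127  0.01777285 -0.96247119]
cam in tool [ 0.07463565 -0.00132859 -0.20099231]
TCP in wrist [326.2 222.2] [(0, array([390.2, 194. ])), (0.01, array([390.7, 191. ])), (0.02, array([391.2, 187.9])), (0.03, array([391.8, 184.8]))]
bumper [281.5  21. ]
tab near mid [326.9 261.8]
tab far mid [327.4 247.5]
rail near y- [377.2 255.7]
stop y- [ 414.4 -129.1]
```

View pics/c6.png

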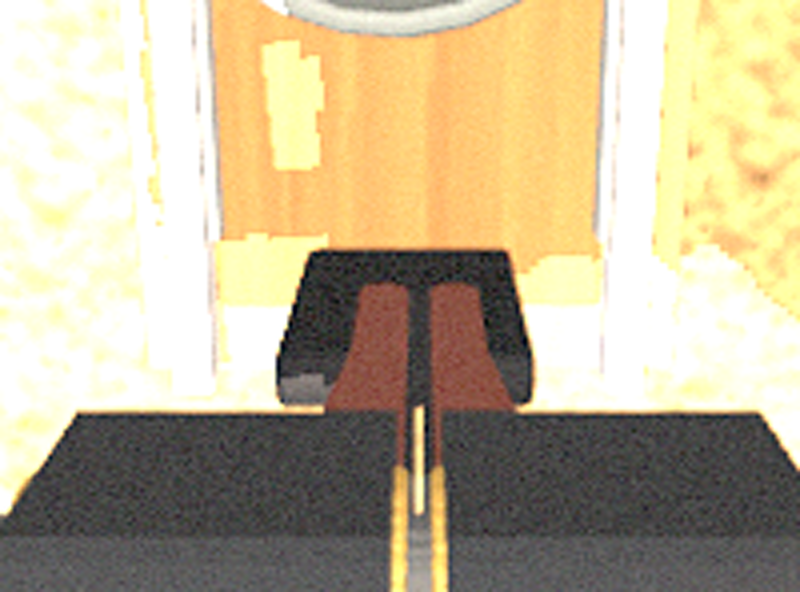

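The wrist pose is consistent: the bumper is predicted at (281,21) and seen at (279,23). The fingertips look about 27 mm above the reported TCP in both the earlier scene view and this one, so they slid over the tab. I'll back off 50 mm and lower to a reported z of 0.034, which clears the 24 mm rails on either reading.

Request:
servo_tool(
  commands=[
    {"travel": [-0.1,0,0],"twist": [0,0,0],"grip": 0},
    {"travel": [-0.2,0,0],"twist": [0,0,0],"grip": 0},
    {"travel": [-0.2,0,0],"twist": [0,0,0],"grip": 0},
    {"travel": [-0.2,0,0],"twist": [0,0,0],"grip": 0},
    {"travel": [-0.2,0,0],"twist": [0,0,0],"grip": 0},
    {"travel": [-0.2,0,0],"twist": [0,0,0],"grip": 0},
    {"travel": [0,0,0],"twist": [0,0,0],"grip": 0},
  ],
)

```text
clock: 7.35
tool_pos: [0.4905, 0.1457, 0.0582]
eef_rot: [3.14, -0.097, -0.001]
contact_force: [0.0, 0.2, 0.9]
opening: 0.0004
grip_force: 0.0
```

Request:
servo_tool(
  commands=[
    {"travel": [0,0,0.08],"twist": [0,0,0],"grip": 0},
    {"travel": [0,0,0.08],"twist": [0,0,0],"grip": 0},
    {"travel": [0,0,0.08],"twist": [0,0,0],"grip": 0},
    {"travel": [0,0,0.08],"twist": [0,0,0],"grip": 0},
    {"travel": [0,0,0.08],"twist": [0,0,0],"grip": 0},
    {"travel": [0,0,0.08],"twist": [0,0,0],"grip": 0},
    {"travel": [0,0,0],"twist": [0,0,0],"grip": 0},
  ],
)

```text
clock: 8.05
tool_pos: [0.4918, 0.1454, 0.0335]
eef_rot: [3.14, -0.099, -0.002]
contact_force: [0.0, -1.3, -0.5]
opening: 0.0004
grip_force: 0.0
```

Request:
servo_tool(
  commands=[
    {"travel": [0.04,0,0],"twist": [0,0,0],"grip": 0},
    {"travel": [0.06,0,0],"twist": [0,0,0],"grip": 0},
    {"travel": [0.06,0,0],"twist": [0,0,0],"grip": 0},
    {"travel": [0.06,0,0],"twist": [0,0,0],"grip": 0},
    {"travel": [0.06,0,0],"twist": [0,0,0],"grip": 0},
    {"travel": [0.06,0,0],"twist": [0,0,0],"grip": 0},
    {"travel": [0.06,0,0],"twist": [0,0,0],"grip": 0},
    {"travel": [0.06,0,0],"twist": [0,0,0],"grip": 0},
    {"travel": [0.06,0,0],"twist": [0,0,0],"grip": 0},
    {"travel": [0.06,0,0],"twist": [0,0,0],"grip": 0},
  ],
)

```text
clock: 9.05
tool_pos: [0.521, 0.1437, 0.0341]
eef_rot: [3.14, -0.099, -0.001]
contact_force: [-1.5, 0.5, 0.6]
opening: 0.0006
grip_force: 0.6
```

Contact at about -1.5 N, as the carriage friction would give. I'll keep pushing.

Request:
servo_tool(
  commands=[
    {"travel": [0.06,0,0],"twist": [0,0,0],"grip": 0},
    {"travel": [0.06,0,0],"twist": [0,0,0],"grip": 0},
    {"travel": [0.06,0,0],"twist": [0,0,0],"grip": 0},
    {"travel": [0.06,0,0],"twist": [0,0,0],"grip": 0},
    {"travel": [0.06,0,0],"twist": [0,0,0],"grip": 0},
    {"travel": [0.06,0,0],"twist": [0,0,0],"grip": 0},
    {"travel": [0.06,0,0],"twist": [0,0,0],"grip": 0},
    {"travel": [0.06,0,0],"twist": [0,0,0],"grip": 0},
    {"travel": [0.06,0,0],"twist": [0,0,0],"grip": 0},
    {"travel": [0.06,0,0],"twist": [0,0,0],"grip": 0},
  ],
)

```text
clock: 10.05
tool_pos: [0.5513, 0.1419, 0.0341]
eef_rot: [-3.14, 0.099, 0.0]
contact_force: [-1.2, 0.2, -0.7]
opening: 0.0005
grip_force: 0.6
```

Run:
```python
from h import *
s=optics.grab_frame('scene')[:,:,::-1];t=optics.grab_frame('top')[:,:,::-1]
a=t[60:260,160:320];b=s[120:320,320:480]
cv2.imwrite('pics/c7.png',cv2.resize(np.hstack([a,b]),None,fx=2.5,fy=2.5,interpolation=2))
print(robot.state()['contact_force'],robot.state()['tool_pos'])
```

```text
[-1.02944088  1.24413501  1.34311683] [0.55184083 0.14178021 0.03423242]
```

View pics/c7.png

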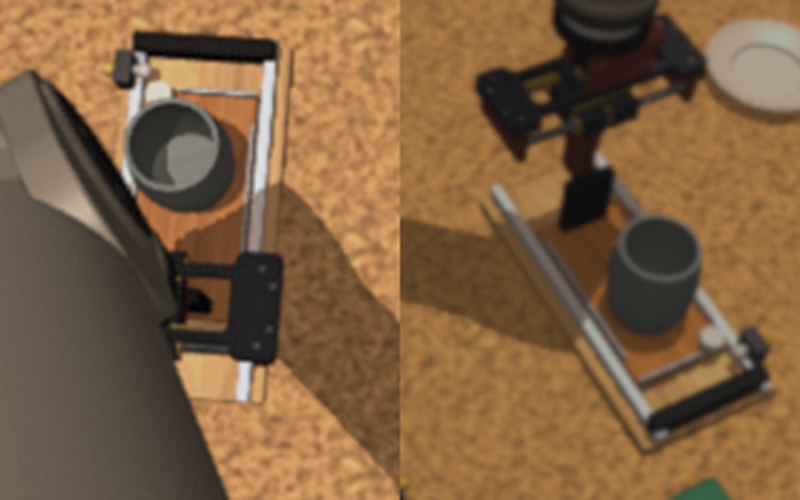

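The carriage has gone forward about 33 mm (front edge from row 138 to 93 in the left crop), the mate is upright, and about 27 mm remain. I've used all my picture views, so from here I'll check by numbers.

Request:
servo_tool(
  commands=[
    {"travel": [0.06,0,0],"twist": [0,0,0],"grip": 0},
    {"travel": [0.06,0,0],"twist": [0,0,0],"grip": 0},
    {"travel": [0.06,0,0],"twist": [0,0,0],"grip": 0},
    {"travel": [0.06,0,0],"twist": [0,0,0],"grip": 0},
    {"travel": [0.04,0,0],"twist": [0,0,0],"grip": 0},
  ],
)

```text
clock: 10.65
tool_pos: [0.5625, 0.1411, 0.0339]
eef_rot: [3.139, -0.098, -0.008]
contact_force: [-11.5, 0.2, 7.9]
opening: 0.0003
grip_force: 4.9
```

Request:
servo_tool(
  commands=[
    {"travel": [0.03,0,0],"twist": [0,0,0],"grip": 0},
    {"travel": [0.03,0,0],"twist": [0,0,0],"grip": 0},
    {"travel": [0.03,0,0],"twist": [0,0,0],"grip": 0},
  ],
)

```text
clock: 10.95
tool_pos: [0.5671, 0.1408, 0.0338]
eef_rot: [3.139, -0.098, -0.007]
contact_force: [-5.1, 0.7, 3.8]
opening: 0.0004
grip_force: 3.0
```

Request:
servo_tool(
  commands=[
    {"travel": [0.03,0,0],"twist": [0,0,0],"grip": 0},
    {"travel": [0.03,0,0],"twist": [0,0,0],"grip": 0},
  ],
)

```text
clock: 11.15
tool_pos: [0.571, 0.1406, 0.0338]
eef_rot: [3.139, -0.098, -0.004]
contact_force: [-3.8, 0.4, 1.8]
opening: 0.0004
grip_force: 1.8
```

Request:
servo_tool(
  commands=[
    {"travel": [0.03,0,0],"twist": [0,0,0],"grip": 0},
    {"travel": [0.03,0,0],"twist": [0,0,0],"grip": 0},
  ],
)

```text
clock: 11.35
tool_pos: [0.5753, 0.1404, 0.0339]
eef_rot: [3.14, -0.098, -0.001]
contact_force: [-3.0, 0.5, -0.4]
opening: 0.0004
grip_force: 0.9
```

Request:
servo_tool(
  commands=[
    {"travel": [0.02,0,0],"twist": [0,0,0],"grip": 0},
    {"travel": [0.02,0,0],"twist": [0,0,0],"grip": 0},
  ],
)

```text
clock: 11.55
tool_pos: [0.5778, 0.1401, 0.0341]
eef_rot: [-3.14, 0.099, -0.0]
contact_force: [-4.5, 0.0, 1.2]
opening: 0.0007
grip_force: 2.1
```

Run:
```python
from h import *
t=cv2.cvtColor(optics.grab_frame('top'),cv2.COLOR_RGB2GRAY);t0=cv2.imread('pics/top0.png',0)
cv2.imwrite('pics/t1.png',t)
# column profile along track, between rails right of the mate (cols 246-258)
for n,i in(('0',t0),('1',t)): print(n,[int(v) for v in i[70:135,248:258].mean(1)])
print(robot.state()['contact_force'],robot.state()['tool_pos'])
```

```text
0 [124, 126, 126, 119, 79, 36, 21, 23, 23, 24, 22, 18, 8, 6, 36, 90, 127, 131, 130, 129, 128, 128, 128, 128, 128, 128, 128, 128, 127, 127, 127, 127, 126, 127, 127, 127, 128, 128, 128, 129, 129, 130, 130, 129, 130, 128, 108, 95, 105, 109, 109, 109, 110, 109, 109, 110, 109, 106, 98, 91, 84, 79, 73, 69, 66]
1 [153, 156, 157, 148, 100, 47, 29, 31, 32, 32, 28, 22, 85, 155, 120, 95, 128, 136, 135, 135, 135, 136, 136, 135, 127, 110, 96, 89, 83, 77, 73, 71, 70, 69, 67, 65, 63, 61, 60, 56, 55, 54, 55, 55, 55, 56, 56, 56, 57, 58, 58, 60, 62, 67, 72, 78, 85, 95, 103, 108, 108, 110, 105, 95, 85]
[-2.13122853 -0.06253001 -1.2364677 ] [0.57777531 0.14012677 0.03411967]
```

Request:
servo_tool(
  commands=[
    {"travel": [0.02,0,0],"twist": [0,0,0],"grip": 0},
    {"travel": [0.02,0,0],"twist": [0,0,0],"grip": 0},
  ],
)

```text
clock: 11.8
tool_pos: [0.5777, 0.1401, 0.0341]
eef_rot: [3.139, -0.098, -0.005]
contact_force: [-10.7, 0.2, 6.2]
opening: 0.0006
grip_force: 5.0
```

Request:
servo_tool(
  commands=[
    {"travel": [0.02,0,0],"twist": [0,0,0],"grip": 0},
    {"travel": [0,0,0],"twist": [0,0,0],"grip": 0},
  ],
)

```text
clock: 12.0
tool_pos: [0.5776, 0.1401, 0.034]
eef_rot: [3.139, -0.098, -0.008]
contact_force: [-10.5, -0.2, 6.5]
opening: 0.0004
grip_force: 5.4
```

Request:
servo_tool(
  commands=[
    {"travel": [0.04,0,0],"twist": [0,0,0],"grip": 0},
    {"travel": [0.04,0,0],"twist": [0,0,0],"grip": 0},
  ],
)

```text
clock: 12.2
tool_pos: [0.5775, 0.14, 0.0338]
eef_rot: [3.137, -0.097, -0.019]
contact_force: [-26.3, -0.2, 20.2]
opening: 0.0005
grip_force: 12.9
```

Run:
```python
from h import *
t=cv2.cvtColor(optics.grab_frame('top'),cv2.COLOR_RGB2GRAY);t1=cv2.imread('pics/t1.png',0)
for i in(t1,t): print([int(v) for v in i[78:100,248:258].mean(1)])
print(robot.state()['contact_force'],robot.state()['tool_pos'])
```

```text
[32, 32, 28, 22, 85, 155, 120, 95, 128, 136, 135, 135, 135, 136, 136, 135, 127, 110, 96, 89, 83, 77]
[32, 32, 28, 24, 89, 158, 117, 95, 129, 136, 135, 135, 135, 136, 136, 135, 127, 110, 96, 88, 84, 77]
[-20.99241612  -0.62582082  16.81434896] [0.57748126 0.14003213 0.03379106]
```

At 26 N nothing moves, so the carriage is against the hard stop. I'll back off gently and check that it stays.

Request:
servo_tool(
  commands=[
    {"travel": [-0.06,0,0],"twist": [0,0,0],"grip": 0},
    {"travel": [-0.08,0,0],"twist": [0,0,0],"grip": 0},
    {"travel": [-0.2,0,0],"twist": [0,0,0],"grip": 0},
    {"travel": [-0.3,0,0],"twist": [0,0,0],"grip": 0},
    {"travel": [-0.4,0,0],"twist": [0,0,0],"grip": 0},
    {"travel": [-0.4,0,0],"twist": [0,0,0],"grip": 0},
    {"travel": [-0.4,0,-0.2],"twist": [0,0,0],"grip": 0},
    {"travel": [0,0,-0.6],"twist": [0,0,0],"grip": 0},
    {"travel": [0,0,-0.6],"twist": [0,0,0],"grip": 0},
    {"travel": [0,0,0],"twist": [0,0,0],"grip": 0},
  ],
)

```text
clock: 13.25
tool_pos: [0.4961, 0.1467, 0.1083]
eef_rot: [-3.137, 0.099, -0.013]
contact_force: [0.9, -0.2, -0.5]
opening: 0.0002
grip_force: 0.0
```

Run:
```python
from h import *
T=optics.grab_frame('top');S=optics.grab_frame('scene');t=cv2.cvtColor(T,cv2.COLOR_RGB2GRAY);t1=cv2.imread('pics/t1.png',0);t0=cv2.imread('pics/top0.png',0)
for i in(t1,t): print([int(v) for v in i[78:100,248:258].mean(1)])
s=robot.state();print(s['contact_force'],s['tool_pos'],s['clock'])
# other carriage shift, mate outline shift
print('yerba',cv2.phaseCorrelate(np.float32(t0[80:240,370:455]),np.float32(t[80:240,370:455])))
s0=cv2.imread('pics/scene0.png',0);s1=cv2.cvtColor(S,cv2.COLOR_RGB2GRAY)
r,_l,_,loc=*[0]*2,*[0]*2
res=cv2.matchTemplate(s1[190:320,380:500],s0[194:245,390:434],cv2.TM_CCOEFF_NORMED);m=cv2.minMaxLoc(res);print('mate scene match',m[1],m[3][0]+380-390,m[3][1]+190-194)
im=T.astype(int);mk=np.uint8((T.max(2)<50));mk[:185]=0
P=plane('top',[[227.7,198.9]],.084)
```

```text
[32, 32, 28, 22, 85, 155, 120, 95, 128, 136, 135, 135, 135, 136, 136, 135, 127, 110, 96, 89, 83, 77]
[31, 31, 27, 21, 76, 142, 117, 93, 122, 131, 130, 130, 130, 130, 130, 130, 123, 108, 96, 86, 79, 73]
[-0.22021565 -0.62073587 -0.19489151] [0.49373106 0.14558978 0.10499576] 13.35
yerba ((-0.03747082815732483, 0.05071599722883491), 0.9506899939643012)
mate scene match 0.949677050113678 16 23
```

The carriage stays put with the tool clear. The mate's outline still matches (0.95, so upright) and has shifted with the carriage, and the yerbera's carriage hasn't moved. Handing in.

```bash
python3 -c "
from workcell import robot
print(robot.finish_job())"
```

```text
the job is handed in; nothing more can be done
None
```

The mate's carriage is home against its stop and stayed there after release, with the mate upright, the yerbera's carriage unmoved and the arm clear; the job was handed in at about 13.4 s, and no result came back.

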